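Ready the hub for a backup

TASK

Get the desk hub ready to back up the memory sticks: set the loose drive module down on the hub's dock, over its two pegs and fully flush (lower it, do not drop it), and flip the toggles of the two ports that hold a memory stick fully on, away from you. Leave the toggles of the blanked ports off without disturbing them, and leave the other things on the desk where they are.

Things in the scene. Friction and masses are not known exactly. Their poses are not given: they have to be found in the camera images.
- hub: Black slab fixed to the desk, 90 (x) x 290 (y) x 24 mm high. Origin: centre of its underside; x points away from the robot, y to the left. Left end: drive dock. The rest: six toggles in a row, 26 mm apart, each with its upright port behind it. Toggle k (1 to 6 from the dock end) pivots at x -14, y 10 - 26 (k - 1), z 24 mm; its port is at x +26, same y. Each holds a stick or a low rubber blank.
- dock (a point): Centre of the drive dock on the hub's top face, 24 mm above the desk, at x 0, y +83 mm in the hub frame; axes as the hub's. Two upright steel alignment pegs, 8 mm in diameter, 8 mm high with tapered tips, stand at y +30 and -30 mm from this point.
- drive: Loose aluminium block with black base, 46 (x) x 92 (y) x 34 mm high, 0.2 kg, lying base down left of the hub. Origin: centre of underside, z up. Two square holes in the underside, 11 mm wide, 12 mm deep, at y +30 and -30 mm, fit the dock's pegs. Seated, its origin is at the dock point, flat on the hub, long side along the hub's, either way round. Grasp it across the 46 mm.
- stick_a: One of two blue memory sticks plugged upright into ports of the hub, fixed there; 18 mm wide along the row, 8 mm thick, rising 39 mm above the hub's top. Origin: at the port, on the hub's top face. Its y in the hub frame tells which toggle it stands behind.
- stick_b: The other memory stick, the same in every way, in another port.
- toggle_1 (a joint): Angle of toggle 1 (the first from the dock end): a white bat lever 8 mm wide, 5 mm thick, 26 mm long. 0 = off, leaning 0.45 rad towards the hub's front (-x); 0.9 = on, leaning 0.45 rad towards the ports (+x). It has stops at both ends and stays where it is left (stiff hinge, 0.02 N m, about 1 to 2 N at the lever). All start at off.
- port_1 (a point): Mouth of port 1 on the hub's top face, 40 mm behind the pivot of toggle 1. It holds a memory stick or a rubber blank 4 mm high.
- toggle_2 (a joint): Angle of toggle 2 (the second from the dock end): a white bat lever 8 mm wide, 5 mm thick, 26 mm long. 0 = off, leaning 0.45 rad towards the hub's front (-x); 0.9 = on, leaning 0.45 rad towards the ports (+x). It has stops at both ends and stays where it is left (stiff hinge, 0.02 N m, about 1 to 2 N at the lever). All start at off.
- port_2 (a point): Mouth of port 2 on the hub's top face, 40 mm behind the pivot of toggle 2. It holds a memory stick or a rubber blank 4 mm high.
- toggle_3 (a joint): Angle of toggle 3 (the third from the dock end): a white bat lever 8 mm wide, 5 mm thick, 26 mm long. 0 = off, leaning 0.45 rad towards the hub's front (-x); 0.9 = on, leaning 0.45 rad towards the ports (+x). It has stops at both ends and stays where it is left (stiff hinge, 0.02 N m, about 1 to 2 N at the lever). All start at off.
- port_3 (a point): Mouth of port 3 on the hub's top face, 40 mm behind the pivot of toggle 3. It holds a memory stick or a rubber blank 4 mm high.
- toggle_4 (a joint): Angle of toggle 4 (the fourth from the dock end): a white bat lever 8 mm wide, 5 mm thick, 26 mm long. 0 = off, leaning 0.45 rad towards the hub's front (-x); 0.9 = on, leaning 0.45 rad towards the ports (+x). It has stops at both ends and stays where it is left (stiff hinge, 0.02 N m, about 1 to 2 N at the lever). All start at off.
- port_4 (a point): Mouth of port 4 on the hub's top face, 40 mm behind the pivot of toggle 4. It holds a memory stick or a rubber blank 4 mm high.
- toggle_5 (a joint): Angle of toggle 5 (the fifth from the dock end): a white bat lever 8 mm wide, 5 mm thick, 26 mm long. 0 = off, leaning 0.45 rad towards the hub's front (-x); 0.9 = on, leaning 0.45 rad towards the ports (+x). It has stops at both ends and stays where it is left (stiff hinge, 0.02 N m, about 1 to 2 N at the lever). All start at off.
- port_5 (a point): Mouth of port 5 on the hub's top face, 40 mm behind the pivot of toggle 5. It holds a memory stick or a rubber blank 4 mm high.
- toggle_6 (a joint): Angle of toggle 6 (the sixth from the dock end): a white bat lever 8 mm wide, 5 mm thick, 26 mm long. 0 = off, leaning 0.45 rad towards the hub's front (-x); 0.9 = on, leaning 0.45 rad towards the ports (+x). It has stops at both ends and stays where it is left (stiff hinge, 0.02 N m, about 1 to 2 N at the lever). All start at off.
- port_6 (a point): Mouth of port 6 on the hub's top face, 40 mm behind the pivot of toggle 6. It holds a memory stick or a rubber blank 4 mm high.
- earbud_case: Black two-lobed earbud case, 44 x 77 x 14 mm, loose on the desk; bystander. Origin: centre of its underside.
- dongle_box: Little black receiver box, 32 x 46 x 13 mm, loose on the desk in front of the hub; bystander. Origin: centre of its underside.
- memo_pad: Yellow block of notes, 76 x 76 x 17 mm, loose on the desk mat; bystander. Origin: centre of its underside.

How it is judged (in metres and radians):
At the end, for the whole second after the job is handed in: Drive module at rest on the dock: within 3 mm of its centre, 2 mm of flush, 0.1 rad of the hub's direction either way round. Toggles of both ports with a stick above 0.75 rad, the other four below 0.15. Earbud case, receiver and memo pad within 30 mm of their starts (horizontal distance between drive and dock below 0.003 m and z of drive in the frame of dock between -0.003 and 0.002 m and angle between drive's own z axis and vertical below 0.05 rad and angle between the x axis of drive and the x axis of hub, either way round below 0.1 rad and linear speed of drive below 0.01 m/s and ((horizontal distance between any of stick_a, stick_b and port_1 below 0.01 m and value of joint toggle_1 above 0.75 rad) or (not (horizontal distance between any of stick_a, stick_b and port_1 below 0.01 m) and value of joint toggle_1 below 0.15 rad)) and ((horizontal distance between any of stick_a, stick_b and port_2 below 0.01 m and value of joint toggle_2 above 0.75 rad) or (not (horizontal distance between any of stick_a, stick_b and port_2 below 0.01 m) and value of joint toggle_2 below 0.15 rad)) and ((horizontal distance between any of stick_a, stick_b and port_3 below 0.01 m and value of joint toggle_3 above 0.75 rad) or (not (horizontal distance between any of stick_a, stick_b and port_3 below 0.01 m) and value of joint toggle_3 below 0.15 rad)) and ((horizontal distance between any of stick_a, stick_b and port_4 below 0.01 m and value of joint toggle_4 above 0.75 rad) or (not (horizontal distance between any of stick_a, stick_b and port_4 below 0.01 m) and value of joint toggle_4 below 0.15 rad)) and ((horizontal distance between any of stick_a, stick_b and port_5 below 0.01 m and value of joint toggle_5 above 0.75 rad) or (not (horizontal distance between any of stick_a, stick_b and port_5 below 0.01 m) and value of joint toggle_5 below 0.15 rad)) and ((horizontal distance between any of stick_a, stick_b and port_6 below 0.01 m and value of joint toggle_6 above 0.75 rad) or (not (horizontal distance between any of stick_a, stick_b and port_6 below 0.01 m) and value of joint toggle_6 below 0.15 rad)) and distance of each of earbud_case, dongle_box, memo_pad from where it was at the start of the episode below 0.03 m); the robot touches nothing.
It fails at once if the toggle of a blanked port is disturbed by more than 0.3 rad ((not (horizontal distance between any of stick_a, stick_b and port_1 below 0.01 m) and value of joint toggle_1 above 0.3 rad) or (not (horizontal distance between any of stick_a, stick_b and port_2 below 0.01 m) and value of joint toggle_2 above 0.3 rad) or (not (horizontal distance between any of stick_a, stick_b and port_3 below 0.01 m) and value of joint toggle_3 above 0.3 rad) or (not (horizontal distance between any of stick_a, stick_b and port_4 below 0.01 m) and value of joint toggle_4 above 0.3 rad) or (not (horizontal distance between any of stick_a, stick_b and port_5 below 0.01 m) and value of joint toggle_5 above 0.3 rad) or (not (horizontal distance between any of stick_a, stick_b and port_6 below 0.01 m) and value of joint toggle_6 above 0.3 rad)).
It fails at once if the drive module is dropped onto the dock (faster than 0.5 m/s within 20 mm above it) (horizontal distance between drive and dock below 0.03 m and z of drive in the frame of dock below 0.02 m and linear speed of drive above 0.5 m/s).
It also fails if it takes over 54 s, if anything falls off the work surface, if the arm or the gripper's body presses on something with over 40 N, if the wrist force passes 120 N, or if a joint passes its speed limit or range.

ROBOT

A 7-joint arm with a two-finger parallel gripper is mounted at the origin on a cart in front of the work surface, level with it; the furniture and walls round the work are solid. World frame = base frame: x ahead of the robot, y to its left, z up, the work surface at z = 0. Lengths are in m, angles in degrees, forces in N, time in s.
With the tool pointing down it reaches from about 0.375 to 0.925 m from the base axis. Payload 3.1 kg.
Tool frame: the origin (TCP) lies where the fingers leave the gripper's body, on its centre line; the fingertips stand 73 mm ahead of it and the grasp point (between the pads) lies 54 mm ahead of it; z points along the fingers, y is the line along which they close (so a half turn about z gives the same grasp; the last joint's range is limited). The gripper opens to 85 mm and grips with 20 to 120 N. Pads are 22 mm wide; open, the fingers measure 114 mm over their backs; the gripper's body (76 mm by 85 mm) begins 54 mm behind the grasp point. The pads swing forward as they close: fully open they stand 13 mm farther back than shut.
Start: joints at [-75.218, 21.939, 2.515, 91.553, -1.026, 66.532, -2.859], TCP at [0.226, 0.609, 0.304] pointing down, gripper open.
Joint ranges: [-149.38, 149.38], [-23.57, 123.04], [-84.95, 90], [0, 143.3], [-89.99, 269.99], [3.08, 112.72], [-163.45, 163.45]. Speed limits (degrees/s): [159.86, 159.86, 180, 180, 180, 180, 180].

INTERFACE

Orientations are given as a 3x3 rotation matrix whose columns are the frame's x, y, z axes.
In Python, from plant import read_state, capture, calibration, job_done gives the robot as it stands. The module is installed in compiled form; this text tells all that it offers.
- The arm moves only by the tool drive_tool, never from a script. Its argument "targets" is a list of rows, each an object of numbers: "dx", "dy", "dz": the shift along the tool's x, y, z in cm; "wx", "wy", "wz": the turn, a rotation vector about the tool's x, y, z in degrees. A call has 1 to 8 rows; each row is the pose to reach, as a shift and turn from the pose commanded when the call began, along the tool's axes at that moment; what a row does not reach only later rows make up. A row lasts 1/8 s, in which the tool goes at most 62.5 mm and 10.7 degrees, less where a joint would pass 70% of its speed; a pose out of reach is approached as far as the arm can. A call with a gripper value outside its range is refused whole. "claw" is the finger opening in cm, from 0 to 8.54, set as the call begins (left out, the last holds). The fingers move at their own pace and stop on an object; "force" is the grip in N (left out, the last holds). Time passes only in rows, so rows that repeat a pose let the fingers close. It gives the time, the measured TCP pose, the force, the opening and the grip force at its end, in the units of the state.
- read_state(): the state, without advancing time (a new reading comes with each control period).
- capture(name): name is "scene" or "side" or "wrist"; returns the picture (420x560x3 uint8, blue, green, red); there is no depth.
- calibration(name): a dict with "fx", "fy", "cx", "cy" (pixels), "distortion" ([k1, k2, p1, p2, k3] as OpenCV has them; the pictures are not rectified), "R" (3x3) and "t" (3): a world point X has camera coordinates R X + t. Camera axes: x right, y down, z forward; pixel columns grow to the right and rows downward; lengths in m; the calibration is good to about 2 mm. A picture is of the moment at which its call begins: read the wrist's pose just before it. calibration takes no time and is no camera call; for the wrist camera it gives the pose at the moment of the call.
- job_done(): hands the job in; it is judged then, once.
The state is a dict: "time_s": time; "joint_positions": joint angles; "joint_velocities": joint speeds; "joint_efforts": joint torques, N m; "tcp_pos": TCP position; "tcp_rot": TCP orientation; "force": force on the tool from outside, world axes, zero at the start; "moment": the same for the moment, N m; "finger_gap": opening from 0.0 (shut) to 1.0 (fully open); "finger_force": force on a finger pad.
Only numpy, scipy, OpenCV 4.12 (cv2) and the standard library are available. Lean on these libraries where they do the work, as an engineer would, in place of code of your own. Each camera call takes 0.05 s, during which the arm holds its last target. There are 200 camera calls.

## Working session

There is one attempt and no reset: what is moved stays moved. The work goes in short steps, Python scripts to look and compute and a tool call to move; the robot and the scene stay as the last step left them, time stands still between calls to the robot, and variables do not carry over. Pictures are saved under pics/ and viewed, at most 10 in all, crops included, and the job is handed in when it is done.

Besides the shell and the picture viewer there is one more tool, called after "Call:" as name(argument=value, ...), one argument or row to a line, values as JSON. drive_tool: Moves the arm, as the interface text tells. Its arguments: {"type":"object","properties":{"targets":{"type":"array"},"claw":{"type":"number"},"force":{"type":"number"}},"required":["targets"]}

```bash
mkdir -p pics; cat > h.py <<'E'
import numpy as np, cv2
from plant import read_state, capture, calibration, job_done
def ray(c,px):
    K=np.array([[c['fx'],0,c['cx']],[0,c['fy'],c['cy']],[0,0,1]])
    u=cv2.undistortPoints(np.array(px,float).reshape(-1,1,2),K,np.array(c['distortion'],float)).reshape(-1,2)
    R=np.array(c['R']);t=np.array(c['t'])
    d=np.c_[u,np.ones(len(u))]@R
    return -R.T@t,d
def onplane(c,px,z):
    o,d=ray(c,px); return o+d*((z-o[2])/d[:,2])[:,None]
def proj(c,X):
    K=np.array([[c['fx'],0,c['cx']],[0,c['fy'],c['cy']],[0,0,1]])
    return cv2.projectPoints(np.array(X,float).reshape(-1,1,3),cv2.Rodrigues(np.array(c['R']))[0],np.array(c['t'],float),K,np.array(c['distortion'],float))[0].reshape(-1,2)
E
python3 - <<'E'
from h import *
ims=[]
for n in("scene","side","wrist"):
    c=calibration(n); im=capture(n); cv2.imwrite(f"pics/{n}0.png",im); 
    print(n,c['fx'],-np.array(c['R']).T@c['t'],np.array(c['R'])[2])
s=read_state();print(s)
E
```

```text
scene 386.8161945714443 [ 0.18271229 -0.43061572  0.6831035 ] [ 0.38384135  0.57052271 -0.7260645 ]
side 515.8978219996819 [ 0.13905949 -0.86150228  0.56543402] [ 0.33367314  0.82542202 -0.45534682]
wrist 357.53499727587433 [0.14814143 0.63758676 0.37152232] [ 0.30005453 -0.1153368  -0.94692381]
{'time_s': 0.15, 'joint_positions': array([-75.2162925 ,  21.98181986,   2.51295127,  91.62753598,
        -1.02658906,  66.53313997,  -2.85887343]), 'joint_velocities': array([-0.00714247, -0.09850758,  0.07824912, -0.13788033, -0.0670811 ,
        0.00446701, -0.00601964]), 'joint_efforts': array([ 1.99173926e-03, -4.34051549e+01,  1.02706511e+00, -2.49978679e+01,
        1.08034830e-02,  7.30101965e-03,  9.27907394e-06]), 'tcp_pos': array([0.22622577, 0.60873328, 0.30277589]), 'tcp_rot': array([[-9.37380106e-01,  3.48307521e-01, -6.38061139e-04],
       [ 3.48308092e-01,  9.37377989e-01, -1.99482106e-03],
       [-9.67067120e-05, -2.09214744e-03, -9.99997807e-01]]), 'force': array([-0.46803942,  0.4320663 , -1.10037921]), 'moment': array([-0.00115097, -0.00183694,  0.00582041]), 'finger_force': 0.0, 'finger_gap': 0.9950845722170604}
```

View pics/scene0.png

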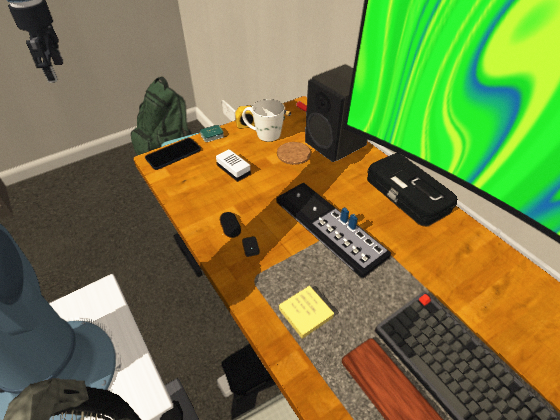

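View pics/side0.png

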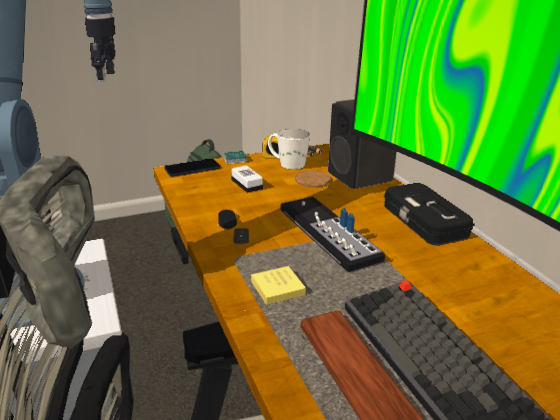

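The scene picture shows the hub (corners roughly at (297,184), (389,255), (365,272), (278,198)). The drive is the white/aluminium block at (233,164), and two blue sticks stand near (343,213) and (353,221). Next I'll crop the hub and drive, enlarged.

```bash
python3 - <<'E'
from h import *
im=cv2.imread("pics/scene0.png"); c=calibration("scene")
a=cv2.resize(im[140:280,200:400],None,fx=4,fy=4,interpolation=cv2.INTER_CUBIC); cv2.imwrite("pics/crop1.png",a)
print(onplane(c,[(297,184),(389,255),(365,272),(278,198)],.024))
print(onplane(c,[(233,157)],.034))
hsv=cv2.cvtColor(im,cv2.COLOR_BGR2HSV)
m=cv2.inRange(hsv,(95,100,60),(115,255,255)); m[:, 380:]=0; m[:190]=0
n,l,s,ce=cv2.connectedComponentsWithStats(m)
for i in range(1,n):
  if s[i,4]>5: print(s[i],ce[i])
E
```

```text
[[ 0.62251653  0.14473404  0.024     ]
 [ 0.65473295 -0.14642509  0.024     ]
 [ 0.58249116 -0.1501922   0.024     ]
 [ 0.55471881  0.12954139  0.024     ]]
[[0.53617389 0.31856194 0.034     ]]
[341 208   8  15  83] [344.12048193 214.8313253 ]
[349 215   8  14  88] [352.42045455 221.57954545]
```

View pics/crop1.png

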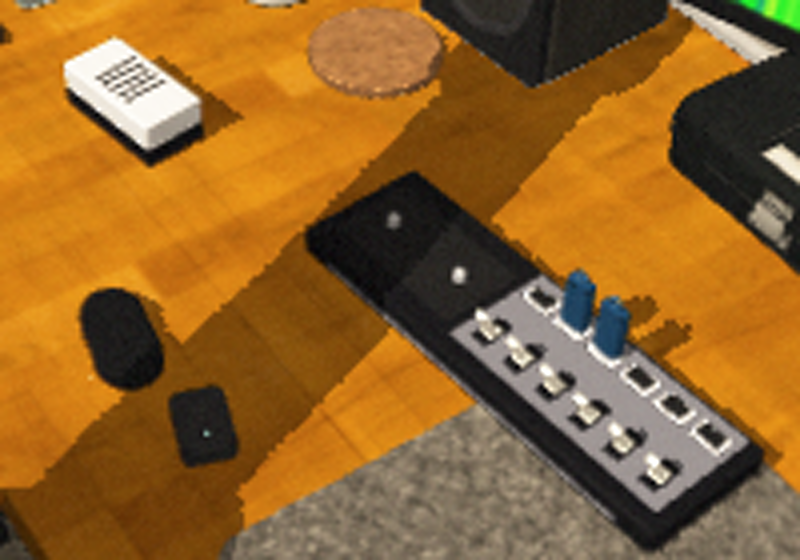

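Sticks stand in ports 2 and 3: there's one open port left of them and three to the right. Drive top corners in the crop: (65,72), (115,40), (200,98), (148,133). Pegs at (393,219) and (459,274).

```bash
python3 - <<'E'
from h import *
c=calibration("scene")
f=lambda p:np.array(p)/4+[200-.375,140-.375]
D=onplane(c,f([(65,72),(115,40),(200,98),(148,133)]),.034); print(D, D.mean(0))
for e in (D[2]-D[1],D[3]-D[0],D[1]-D[0],D[2]-D[3]): print(np.hypot(*e[:2]),np.degrees(np.arctan2(e[1],e[0])))
P=onplane(c,f([(393,219),(459,274)]),.030); print(P,P.mean(0)); e=P[0]-P[1]; print(np.hypot(*e[:2]),np.degrees(np.arctan2(-e[0],e[1])))
E
```

```text
[[0.49688163 0.34186308 0.034     ]
 [0.54140096 0.35385339 0.034     ]
 [0.55779142 0.26804234 0.034     ]
 [0.5121889  0.25653347 0.034     ]] [0.52706573 0.30507307 0.034     ]
0.08736236463842215 -79.18638761555405
0.08669172992548586 -79.82988962844614
0.046105725652049415 15.073684855916412
0.04703237193749861 14.16417276947576
[[0.59846454 0.10793986 0.03      ]
 [0.6034242  0.04850418 0.03      ]] [0.60094437 0.07822202 0.03      ]
0.059642252098288155 4.770050825849929
```

Call:
drive_tool(
  targets=[
    {"dx": -4.9, "dy": -2.2, "dz": 1.2, "wz": 7},
    {"dx": -9.7, "dy": -4.5, "dz": 2.3, "wz": 14},
    {"dx": -14.6, "dy": -6.7, "dz": 3.5, "wz": 21},
    {"dx": -19.4, "dy": -9, "dz": 4.6, "wz": 28},
    {"dx": -24.3, "dy": -11.2, "dz": 5.8, "wz": 35},
    {"dx": -29.1, "dy": -13.5, "dz": 7, "wz": 42},
    {"dx": -34, "dy": -15.7, "dz": 8.1, "wz": 50},
    {"dx": -38.8, "dy": -18, "dz": 9.3, "wz": 57},
  ],
  claw=8.5,
)

```text
schema error: expected keys dx, dy, dz, wx, wy, wz
```

Call:
drive_tool(
  targets=[
    {"dx": 0},
    {"dx": 0},
    {"dx": 0},
  ],
)

```text
schema error: expected keys dx, dy, dz, wx, wy, wz
```

```bash
python3 - <<'E'
from h import *
s=read_state();print(s['time_s'],s['tcp_pos'],s['tcp_rot'],s['joint_positions'],s['force'])
c=calibration("wrist"); im=capture("wrist"); cv2.imwrite("pics/w1.png",im)
import json;json.dump({k:np.array(v).tolist() for k,v in c.items()},open("w1.json","w"))
E
```

```text
0.15 [0.22622577 0.60873328 0.30277589] [[-9.37380106e-01  3.48307521e-01 -6.38061139e-04]
 [ 3.48308092e-01  9.37377989e-01 -1.99482106e-03]
 [-9.67067120e-05 -2.09214744e-03 -9.99997807e-01]] [-75.2162925   21.98181986   2.51295127  91.62753598  -1.02658906
  66.53313997  -2.85887343] [-0.46803942  0.4320663  -1.10037921]
```

View pics/w1.png

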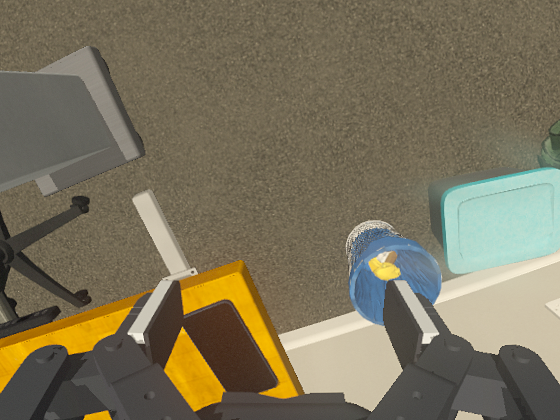

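The moves were refused because every row needs all six keys, so this view is from the start pose and shows only the floor and the desk corner. I'll resend with full rows.

Call:
drive_tool(
  targets=[
    {"dx": -4.9, "dy": -2.2, "dz": 1.2, "wx": 0, "wy": 0, "wz": 7},
    {"dx": -9.7, "dy": -4.5, "dz": 2.3, "wx": 0, "wy": 0, "wz": 14},
    {"dx": -14.6, "dy": -6.7, "dz": 3.5, "wx": 0, "wy": 0, "wz": 21},
    {"dx": -19.4, "dy": -9, "dz": 4.6, "wx": 0, "wy": 0, "wz": 28},
    {"dx": -24.3, "dy": -11.2, "dz": 5.8, "wx": 0, "wy": 0, "wz": 35},
    {"dx": -29.1, "dy": -13.5, "dz": 7, "wx": 0, "wy": 0, "wz": 42},
    {"dx": -34, "dy": -15.7, "dz": 8.1, "wx": 0, "wy": 0, "wz": 50},
    {"dx": -38.8, "dy": -18, "dz": 9.3, "wx": 0, "wy": 0, "wz": 57},
  ],
  claw=8.5,
)

```text
time_s: 1.2
tcp_pos: [0.5284, 0.3043, 0.2106]
tcp_rot: [[-0.215, 0.977, 0.0], [0.977, 0.215, 0.0], [0.0, 0.0, -1.0]]
force: [0.6, 0.9, 0.7]
finger_gap: 0.997
finger_force: 0.0
```

Call:
drive_tool(
  targets=[
    {"dx": 0, "dy": 0, "dz": 0, "wx": 0, "wy": 0, "wz": 0},
    {"dx": 0, "dy": 0, "dz": 0, "wx": 0, "wy": 0, "wz": 0},
  ],
)

```text
time_s: 1.45
tcp_pos: [0.5271, 0.3057, 0.2106]
tcp_rot: [[-0.218, 0.976, -0.001], [0.976, 0.218, 0.0], [0.0, -0.001, -1.0]]
force: [-0.0, 0.5, 0.0]
finger_gap: 0.996
finger_force: 0.0
```

```bash
python3 - <<'E'
from h import *
s=read_state();print(s['time_s'],s['tcp_pos'],s['tcp_rot'][:,1],s['joint_positions'],s['force'])
c=calibration("wrist"); im=capture("wrist"); cv2.imwrite("pics/w2.png",im)
hsv=cv2.cvtColor(im,cv2.COLOR_BGR2HSV)
m=cv2.inRange(hsv,(0,0,150),(179,60,255)); m=cv2.morphologyEx(m,cv2.MORPH_CLOSE,np.ones((9,9)))
for k in sorted(cv2.findContours(m,0,1)[0],key=cv2.contourArea)[-4:]:
    r=cv2.minAreaRect(k); b=cv2.boxPoints(r); X=onplane(c,b,.034)
    L=[(np.hypot(*(X[(i+1)%4]-X[i])[:2]).round(4),np.degrees(np.arctan2(*(X[(i+1)%4]-X[i])[1::-1])).round(1)) for i in range(4)]
    print(cv2.contourArea(k),b.round(0).tolist(),X.mean(0),L)
E
```

```text
1.45 [0.52708993 0.30565487 0.2105532 ] [ 9.75859128e-01  2.18399008e-01 -9.13911991e-04] [-50.86078244  24.09482138  20.8910951  102.73144377 -10.28069142
  55.0702587  -13.10079627] [-0.02222784  0.47393111  0.01558602]
8.5 [[33.0, 347.0], [39.0, 345.0], [39.0, 347.0], [34.0, 349.0]] [0.33869445 0.13175787 0.034     ] [(np.float64(0.0065), np.float64(34.3)), (np.float64(0.0027), np.float64(-76.5)), (np.float64(0.0066), np.float64(-145.6)), (np.float64(0.0027), np.float64(103.1))]
104.0 [[552.0, 187.0], [559.0, 187.0], [559.0, 211.0], [552.0, 211.0]] [0.72638334 0.35978073 0.034     ] [(np.float64(0.006), np.float64(13.2)), (np.float64(0.0197), np.float64(-63.0)), (np.float64(0.0061), np.float64(-167.4)), (np.float64(0.0196), np.float64(116.6))]
7171.5 [[251.0, 258.0], [260.0, 139.0], [324.0, 144.0], [315.0, 263.0]] [0.52846641 0.31095176 0.034     ] [(np.float64(0.0897), np.float64(97.3)), (np.float64(0.0439), np.float64(8.6)), (np.float64(0.0901), np.float64(-79.4)), (np.float64(0.049), np.float64(-171.9))]
9014.5 [[471.0, 237.0], [471.0, 38.0], [559.0, 38.0], [559.0, 237.0]] [0.67899445 0.39041845 0.034     ] [(np.float64(0.1413), np.float64(111.2)), (np.float64(0.0637), np.float64(16.4)), (np.float64(0.1483), np.float64(-64.7)), (np.float64(0.0749), np.float64(-168.0))]
```

View pics/w2.png

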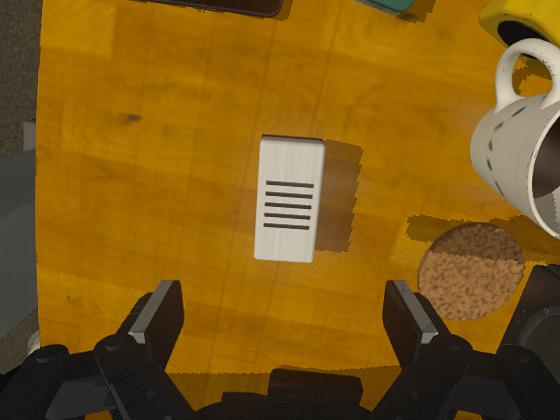

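The view shows the drive top with corners near (261,138), (325,141), (314,262), (255,259). The mug sits about 20 cm to its right, clear of the drive.

```bash
python3 - <<'E'
from h import *
s=read_state(); c=calibration("wrist"); im=cv2.imread("pics/w2.png")
m=cv2.inRange(cv2.cvtColor(im,cv2.COLOR_BGR2HSV),(0,0,150),(179,60,255)); m=cv2.morphologyEx(m,cv2.MORPH_CLOSE,np.ones((9,9)))
k=[k for k in cv2.findContours(m,0,1)[0] if cv2.pointPolygonTest(k,(287,200),False)>0][0].reshape(-1,2)
X=onplane(c,k,.034)
r=cv2.minAreaRect((X[:,:2]*1000).astype(np.float32)); print(r)
# side edges
R=s['tcp_rot']; d=R.T@(np.r_[np.array(r[0])/1000,.079]-s['tcp_pos']); print('tool shift cm',d*100)
ax=cv2.boxPoints(r); e=[ax[1]-ax[0],ax[2]-ax[1]]; print([(np.hypot(*v),np.degrees(np.arctan2(v[1],v[0]))) for v in e],'tool y ang',np.degrees(np.arctan2(R[1,1],R[0,1])))
E
```

```text
((527.5726318359375, 312.2557067871094), (44.6629524230957, 89.83133697509766), 8.511828422546387)
tool shift cm [ 0.4788052   0.23564252 13.1743335 ]
[(np.float32(89.83132), np.float32(-81.48816)), (np.float32(44.662968), np.float32(8.511818))] tool y ang 12.748140456782133
```

Call:
drive_tool(
  targets=[
    {"dx": 0.5, "dy": 0.2, "dz": 3, "wx": 0, "wy": 0, "wz": 4},
    {"dx": 0.5, "dy": 0.2, "dz": 6.5, "wx": 0, "wy": 0, "wz": 4},
    {"dx": 0.5, "dy": 0.2, "dz": 10, "wx": 0, "wy": 0, "wz": 4},
    {"dx": 0.5, "dy": 0.2, "dz": 12.5, "wx": 0, "wy": 0, "wz": 4},
    {"dx": 0.5, "dy": 0.2, "dz": 13.2, "wx": 0, "wy": 0, "wz": 4},
    {"dx": 0.5, "dy": 0.2, "dz": 13.2, "wx": 0, "wy": 0, "wz": 4},
  ],
  claw=8.5,
)

```text
time_s: 2.25
tcp_pos: [0.5276, 0.3122, 0.0791]
tcp_rot: [[-0.152, 0.988, -0.0], [0.988, 0.152, 0.001], [0.001, -0.0, -1.0]]
force: [0.4, 0.4, 0.5]
finger_gap: 0.994
finger_force: 0.0
```

Call:
drive_tool(
  targets=[
    {"dx": 0, "dy": 0, "dz": 0, "wx": 0, "wy": 0, "wz": 0},
    {"dx": 0, "dy": 0, "dz": 0, "wx": 0, "wy": 0, "wz": 0},
    {"dx": 0, "dy": 0, "dz": 0, "wx": 0, "wy": 0, "wz": 0},
    {"dx": 0, "dy": 0, "dz": 0, "wx": 0, "wy": 0, "wz": 0},
  ],
  claw=3.5,
  force=50,
)

```text
time_s: 2.75
tcp_pos: [0.5295, 0.3113, 0.0803]
tcp_rot: [[-0.15, 0.989, 0.002], [0.989, 0.15, 0.002], [0.001, 0.003, -1.0]]
force: [-0.1, 0.0, 6.2]
finger_gap: 0.532
finger_force: 54.6
```

Call:
drive_tool(
  targets=[
    {"dx": 0, "dy": 0, "dz": -2, "wx": 0, "wy": 0, "wz": 0},
    {"dx": 0, "dy": 0, "dz": -6, "wx": 0, "wy": 0, "wz": 0},
    {"dx": -4, "dy": 0.3, "dz": -10, "wx": 0, "wy": 0, "wz": 0.5},
    {"dx": -9.5, "dy": 0.7, "dz": -12, "wx": 0, "wy": 0, "wz": 1},
    {"dx": -15.5, "dy": 1.2, "dz": -12, "wx": 0, "wy": 0, "wz": 2},
    {"dx": -21.5, "dy": 1.7, "dz": -12, "wx": 0, "wy": 0, "wz": 3},
    {"dx": -27, "dy": 2.2, "dz": -12, "wx": 0, "wy": 0, "wz": 3.5},
    {"dx": -30.7, "dy": 2.5, "dz": -12, "wx": 0, "wy": 0, "wz": 3.5},
  ],
)

```text
time_s: 3.75
tcp_pos: [0.5981, 0.0067, 0.1991]
tcp_rot: [[-0.085, 0.996, -0.001], [0.996, 0.085, -0.001], [-0.001, -0.001, -1.0]]
force: [0.2, -0.4, -2.9]
finger_gap: 0.524
finger_force: 53.9
```

Call:
drive_tool(
  targets=[
    {"dx": 0, "dy": 0, "dz": 0, "wx": 0, "wy": 0, "wz": 0},
    {"dx": 0, "dy": 0, "dz": 0, "wx": 0, "wy": 0, "wz": 0},
    {"dx": 0, "dy": 0, "dz": 0, "wx": 0, "wy": 0, "wz": 0},
  ],
)

```text
time_s: 4.12
tcp_pos: [0.5984, 0.0133, 0.1985]
tcp_rot: [[-0.092, 0.996, -0.001], [0.996, 0.092, 0.001], [0.001, -0.001, -1.0]]
force: [-0.6, 0.7, -2.8]
finger_gap: 0.529
finger_force: 53.8
```

```bash
python3 - <<'E'
from h import *
import pickle
s=read_state();print(s['time_s'],s['tcp_pos'],s['tcp_rot'],s['joint_positions'],s['force'])
c=calibration("wrist"); im=capture("wrist"); cv2.imwrite("pics/w3.png",im); pickle.dump((s,c),open("w3.pkl","wb"))
E
```

```text
4.125 [0.59840353 0.01329927 0.19854791] [[-0.09236556  0.99572438 -0.00124886]
 [ 0.99572429  0.09236706  0.00120764]
 [ 0.00131783 -0.00113198 -0.99999849]] [-27.19347829  24.75548573  27.10474123 104.92324642 -13.79587753
  53.63385964  11.33224917] [-0.61724481  0.7160507  -2.80590443]
```

View pics/w3.png

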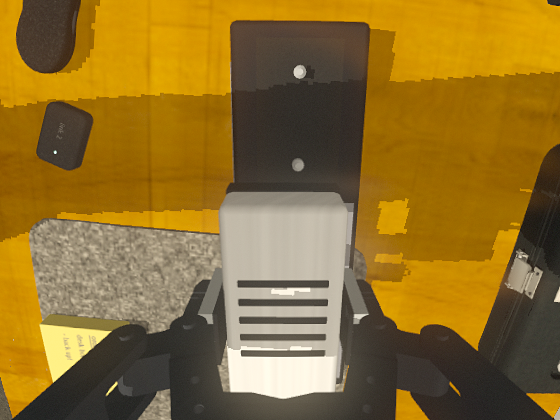

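Pegs at about (299,72) and (298,165). The held drive's end edge is at row ~193, columns 220–343, and its stripes are visible, so pegs and drive can be measured in the same image.

```bash
python3 - <<'E'
from h import *
import pickle
s,c=pickle.load(open("w3.pkl","rb")); im=cv2.imread("pics/w3.png"); R=s['tcp_rot'];T=s['tcp_pos']
g=cv2.cvtColor(im,cv2.COLOR_BGR2GRAY); hsv=cv2.cvtColor(im,cv2.COLOR_BGR2HSV)
pk=[]
for (u,v) in ((299,72),(298,165)):
    m=np.zeros_like(g); m[v-12:v+13,u-12:u+13]=(g[v-12:v+13,u-12:u+13]>90)*255
    M=cv2.moments(m,True); pk.append((M['m10']/M['m00'],M['m01']/M['m00'])); print(pk[-1],M['m00'])
P=onplane(c,pk,.031); tl=lambda X:(X-T)@R*1000
e=P[0]-P[1]; print('pegs',P,'dist',np.hypot(*e[:2]),'yaw',np.degrees(np.arctan2(-e[0],e[1])),'tool mm',tl(P),'mid',tl(P.mean(0)))
print('tool yaw',np.degrees(np.arctan2(-R[0,0],R[1,0])))
# hub outline at far end via dark edges
m=((g>95)&(hsv[...,1]<50)).astype(np.uint8)*255; m[:185]=0;m[280:]=0;m[:,:205]=0;m[:,344:]=0
# drive edges: rows 210-260 left/right, cols 235-330 top
Lp=[(np.flatnonzero(m[v])[0],v) for v in range(212,262,4)]
Rp=[(np.flatnonzero(m[v])[-1],v) for v in range(212,262,4)]
Tp=[(u,np.flatnonzero(m[:,u])[0]) for u in range(236,328,6)]
z=T[2]-.0803+.034
for n,p in(('L',Lp),('R',Rp),('T',Tp)):
    X=tl(onplane(c,p,z)); f=np.polyfit(X[:,0],X[:,1],1) if n!='T' else np.polyfit(X[:,1],X[:,0],1)
    print(n,p[0],p[-1],'mean',X.mean(0),'slope deg',np.degrees(f[0]),'at0',f[1])
E
```

```text
(299.32876712328766, 71.38356164383562) 146.0
(297.46280991735534, 164.35537190082644) 121.0
pegs [[0.59909092 0.10870328 0.031     ]
 [0.60401071 0.04986377 0.031     ]] dist 0.05904483797630221 yaw 4.77958993255282 tool mm [[ 94.71179972   9.68630107 167.66201034]
 [ 35.66944589   9.15021771 167.58480936]] mid [ 65.19062281   9.41825939 167.62340985]
tool yaw 5.29971514959144
L (np.int64(219), 212) (np.int64(221), 260) mean [ 34.33929011 -22.66547962  46.37098006] slope deg 1.2540131387723883 at0 -23.417051921944743
R (np.int64(343), 212) (np.int64(343), 260) mean [34.32591658 20.31687929 46.32230734] slope deg -3.1767679064234344 at0 22.220081780448933
T (236, np.int64(192)) (326, np.int64(192)) mean [50.35372404 -1.33777858 46.36794187] slope deg -0.027083403947989304 at0 50.35309168354772
```

```bash
python3 - <<'E'
from h import *
import pickle
s,c=pickle.load(open("w3.pkl","rb")); R=s['tcp_rot'];T=s['tcp_pos']
g=cv2.cvtColor(cv2.imread("pics/w3.png"),cv2.COLOR_BGR2GRAY); g2=cv2.cvtColor(cv2.imread("pics/w2.png"),cv2.COLOR_BGR2GRAY)
print('w3 prof',g[182:216,270:290].mean(1).round().astype(int)); print('w2 prof',[g2[v,int(293-(v-139)*.07)-8:int(293-(v-139)*.07)+8].mean().round() for v in range(130,150)])
print([g2[v,int(293-(v-139)*.07)-8:int(293-(v-139)*.07)+8].mean().round() for v in range(252,270)])
def stripes(g,col,v0,v1,h):
    p=255-np.array([g[v,int(col(v))-h:int(col(v))+h].mean() for v in range(v0,v1)]); p=(p>p.max()*.6)
    n,l=cv2.connectedComponents(p.astype(np.uint8)[:,None]); return [(col(v0+np.flatnonzero(l[:,0]==i).mean()),v0+np.flatnonzero(l[:,0]==i).mean()) for i in range(1,n)]
a=stripes(g,lambda v:283,270,362,12); b=stripes(g2,lambda v:293-(v-139)*.07,170,235,10)
print(a,b)
print('w3 stripes tool mm',((onplane(c,a,T[2]-.0803+.034)-T)@R*1000).round(1).tolist())
# w2 camera from tool-fixed extrinsics
Rc=np.array(c['R'])@R; tc=np.array(c['R'])@T+np.array(c['t'])   # cam <- tool
c2=dict(c); c2['R']=Rc; c2['t']=tc
z=210.55-34
X=onplane(c2,b+[(293,138.5),(284.5,261)],z/1000)*1000; print('w2 tool mm',X.round(1).tolist())
E
```

```text
w3 prof [ 58  53  54  53  55  53  54  55  57  69 132 135 134 134 135 136 137 137
 138 138 139 138 141 147 153 158 163 167 171 174 178 181 184 186]
w2 prof [np.float64(116.0), np.float64(116.0), np.float64(116.0), np.float64(118.0), np.float64(120.0), np.float64(113.0), np.float64(80.0), np.float64(51.0), np.float64(77.0), np.float64(100.0), np.float64(105.0), np.float64(119.0), np.float64(148.0), np.float64(167.0), np.float64(178.0), np.float64(185.0), np.float64(190.0), np.float64(191.0), np.float64(191.0), np.float64(191.0)]
[np.float64(191.0), np.float64(191.0), np.float64(191.0), np.float64(191.0), np.float64(191.0), np.float64(191.0), np.float64(192.0), np.float64(191.0), np.float64(178.0), np.float64(134.0), np.float64(115.0), np.float64(116.0), np.float64(116.0), np.float64(117.0), np.float64(117.0), np.float64(118.0), np.float64(118.0), np.float64(117.0)]
[(283, np.float64(283.5)), (283, np.float64(302.0)), (283, np.float64(320.0)), (283, np.float64(337.0)), (283, np.float64(353.5))] [(np.float64(289.885), np.float64(183.5)), (np.float64(289.115), np.float64(194.5)), (np.float64(288.345), np.float64(205.5)), (np.float64(287.645), np.float64(215.5)), (np.float64(286.91), np.float64(226.0))]
w3 stripes tool mm [[15.6, -0.7, 46.3], [7.7, -0.7, 46.3], [-0.4, -0.7, 46.3], [-8.4, -0.7, 46.3], [-16.5, -0.7, 46.3]]
w2 tool mm [[20.2, 4.3, 176.5], [12.1, 3.8, 176.5], [3.9, 3.3, 176.6], [-3.8, 2.8, 176.5], [-12.0, 2.3, 176.5], [51.7, 6.3, 176.5], [-40.6, 0.6, 176.6]]
```

Call:
drive_tool(
  targets=[
    {"dx": 3, "dy": 0.5, "dz": 0, "wx": 0, "wy": 0, "wz": 0.3},
    {"dx": 5.5, "dy": 0.9, "dz": 2, "wx": 0, "wy": 0, "wz": 0.5},
    {"dx": 6.5, "dy": 1, "dz": 5, "wx": 0, "wy": 0, "wz": 0.5},
    {"dx": 6.5, "dy": 1, "dz": 7, "wx": 0, "wy": 0, "wz": 0.5},
    {"dx": 6.5, "dy": 1, "dz": 7.4, "wx": 0, "wy": 0, "wz": 0.5},
    {"dx": 6.5, "dy": 1, "dz": 7.4, "wx": 0, "wy": 0, "wz": 0.5},
    {"dx": 6.5, "dy": 1, "dz": 7.4, "wx": 0, "wy": 0, "wz": 0.5},
    {"dx": 6.5, "dy": 1, "dz": 7.4, "wx": 0, "wy": 0, "wz": 0.5},
  ],
)

```text
time_s: 5.18
tcp_pos: [0.604, 0.0762, 0.126]
tcp_rot: [[-0.08, 0.997, 0.002], [0.997, 0.08, 0.0], [0.0, 0.002, -1.0]]
force: [0.3, -0.3, -2.0]
finger_gap: 0.527
finger_force: 53.7
```

```bash
python3 - <<'E'
from h import *
import pickle
s=read_state();R=s['tcp_rot'];T=s['tcp_pos'];print(s['time_s'],T,np.degrees(np.arctan2(-R[0,0],R[1,0])),R[2])
c=calibration("wrist"); im=capture("wrist"); cv2.imwrite("pics/w4.png",im); pickle.dump((s,c),open("w4.pkl","wb"))
print('target err tool cm',R.T@(np.array([.6020,.0792,T[2]])-T)*100)
# expected pixels of hub far end corners (z .024) and drive end base
a=np.radians(4.78);Rh=np.array([[np.cos(a),-np.sin(a)],[np.sin(a),np.cos(a)]]);d=np.array([.60155,.07928])
print('pred hub corners',proj(c,[np.r_[d+Rh@[x,.062],.024] for x in(-.045,.045)]))
E
```

```text
5.175 [0.6039889  0.07619705 0.12601607] 4.569108178368472 [ 2.88985511e-04  2.16652732e-03 -9.99997611e-01]
target err tool cm [ 3.15184508e-01 -1.74335989e-01 -2.86620611e-04]
pred hub corners [[183.74879222 130.58226817]
 [373.78444009 129.60985129]]
```

View pics/w4.png

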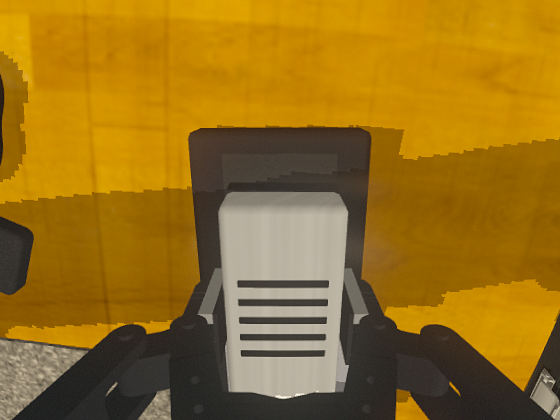

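The hub's end edge is at row 128, columns 189–370, with midpoint 279.5. The predicted midpoint was 278.8, so the dock estimate holds and I'll apply the small correction and lower the drive.

Call:
drive_tool(
  targets=[
    {"dx": 0.3, "dy": -0.15, "dz": 0, "wx": 0, "wy": 0, "wz": 0},
    {"dx": 0.3, "dy": -0.15, "dz": 0.4, "wx": 0, "wy": 0, "wz": 0},
    {"dx": 0.3, "dy": -0.15, "dz": 0.8, "wx": 0, "wy": 0, "wz": 0},
    {"dx": 0.3, "dy": -0.15, "dz": 1.1, "wx": 0, "wy": 0, "wz": 0},
    {"dx": 0.3, "dy": -0.15, "dz": 1.1, "wx": 0, "wy": 0, "wz": 0},
    {"dx": 0.3, "dy": -0.15, "dz": 1.1, "wx": 0, "wy": 0, "wz": 0},
  ],
)

```text
time_s: 5.98
tcp_pos: [0.6015, 0.0794, 0.1138]
tcp_rot: [[-0.08, 0.997, -0.0], [0.997, 0.08, -0.0], [-0.0, -0.0, -1.0]]
force: [0.9, 0.4, -2.2]
finger_gap: 0.528
finger_force: 53.7
```

Call:
drive_tool(
  targets=[
    {"dx": 0, "dy": 0.05, "dz": 0.2, "wx": 0, "wy": 0, "wz": 0},
    {"dx": 0, "dy": 0.05, "dz": 0.4, "wx": 0, "wy": 0, "wz": 0},
    {"dx": 0, "dy": 0.05, "dz": 0.5, "wx": 0, "wy": 0, "wz": 0},
    {"dx": 0, "dy": 0.05, "dz": 0.5, "wx": 0, "wy": 0, "wz": 0},
  ],
)

```text
time_s: 6.48
tcp_pos: [0.6018, 0.0795, 0.1087]
tcp_rot: [[-0.081, 0.997, -0.0], [0.997, 0.081, -0.0], [-0.0, -0.0, -1.0]]
force: [0.5, -0.5, -2.8]
finger_gap: 0.53
finger_force: 53.7
```

Drive underside is now about 4 mm above the dock, below the peg tips, with no contact force, so the pegs are in the holes.

Call:
drive_tool(
  targets=[
    {"dx": 0, "dy": 0, "dz": 0.2, "wx": 0, "wy": 0, "wz": 0},
    {"dx": 0, "dy": 0, "dz": 0.4, "wx": 0, "wy": 0, "wz": 0},
    {"dx": 0, "dy": 0, "dz": 0.5, "wx": 0, "wy": 0, "wz": 0},
    {"dx": 0, "dy": 0, "dz": 0.5, "wx": 0, "wy": 0, "wz": 0},
  ],
)

```text
time_s: 6.98
tcp_pos: [0.6019, 0.0795, 0.1044]
tcp_rot: [[-0.08, 0.997, -0.0], [0.997, 0.08, 0.0], [0.0, -0.0, -1.0]]
force: [-2.9, 0.2, 2.9]
finger_gap: 0.53
finger_force: 54.3
```

Call:
drive_tool(
  targets=[
    {"dx": 0, "dy": 0, "dz": 0, "wx": 0, "wy": 0, "wz": 0},
    {"dx": 0, "dy": 0, "dz": 0, "wx": 0, "wy": 0, "wz": 0},
    {"dx": 0, "dy": 0, "dz": 0, "wx": 0, "wy": 0, "wz": 0},
  ],
  claw=7,
)

```text
time_s: 7.35
tcp_pos: [0.6022, 0.0795, 0.1039]
tcp_rot: [[-0.081, 0.997, 0.001], [0.997, 0.081, -0.0], [-0.0, 0.001, -1.0]]
force: [-0.2, 0.2, 0.5]
finger_gap: 0.819
finger_force: 0.0
```

Call:
drive_tool(
  targets=[
    {"dx": 0, "dy": 0, "dz": -1, "wx": 0, "wy": 0, "wz": 0},
    {"dx": 0, "dy": 0, "dz": -4, "wx": 0, "wy": 0, "wz": 0},
    {"dx": -3, "dy": 0, "dz": -8, "wx": 0, "wy": 0, "wz": 0},
    {"dx": -6, "dy": 0, "dz": -11, "wx": 0, "wy": 0, "wz": 0},
    {"dx": -8, "dy": -1, "dz": -12, "wx": 0, "wy": 0, "wz": 0},
    {"dx": -8, "dy": -1, "dz": -12, "wx": 0, "wy": 0, "wz": 0},
    {"dx": -8, "dy": -1, "dz": -12, "wx": 0, "wy": 0, "wz": 0},
  ],
)

```text
time_s: 8.22
tcp_pos: [0.5972, 0.0007, 0.2222]
tcp_rot: [[-0.082, 0.997, -0.003], [0.997, 0.082, 0.001], [0.001, -0.003, -1.0]]
force: [-0.6, 0.3, 0.4]
finger_gap: 0.819
finger_force: 0.0
```

```bash
python3 - <<'E'
from h import *
import pickle
s=read_state();R=s['tcp_rot'];T=s['tcp_pos'];print(s['time_s'],T,np.degrees(np.arctan2(-R[0,0],R[1,0])),R[2])
c=calibration("wrist"); im=capture("wrist"); cv2.imwrite("pics/w5.png",im); pickle.dump((s,c),open("w5.pkl","wb"))
E
```

```text
8.225 [0.59718553 0.00071303 0.22222203] 4.708477104234991 [ 0.00139467 -0.00296293 -0.99999464]
```

View pics/w5.png

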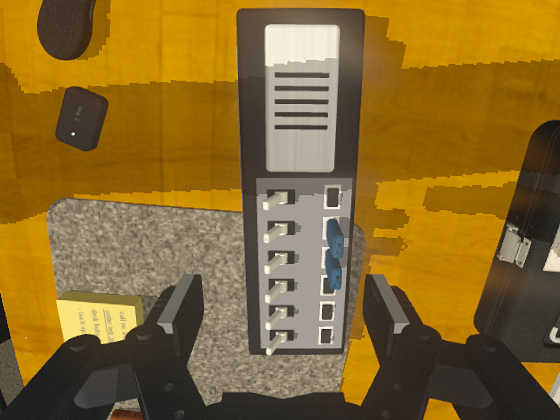

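The drive sits square on the dock: its top is centred at (302,98), parallel to the hub. The blue sticks at (335,238) and (334,268) stand behind toggles 2 and 3. Next I'll shut the fingers and go in front of toggle 2.

Call:
drive_tool(
  targets=[
    {"dx": -1, "dy": -2.2, "dz": 0, "wx": 0, "wy": 0, "wz": 0},
    {"dx": -2.1, "dy": -4.4, "dz": 1, "wx": 0, "wy": 0, "wz": 0},
    {"dx": -2.1, "dy": -4.4, "dz": 2, "wx": 0, "wy": 0, "wz": 0},
    {"dx": -2.1, "dy": -4.4, "dz": 4, "wx": 0, "wy": 0, "wz": 0},
    {"dx": -2.1, "dy": -4.4, "dz": 7, "wx": 0, "wy": 0, "wz": 0},
    {"dx": -2.1, "dy": -4.4, "dz": 9.5, "wx": 0, "wy": 0, "wz": 0},
    {"dx": -2.1, "dy": -4.4, "dz": 10.6, "wx": 0, "wy": 0, "wz": 0},
    {"dx": -2.1, "dy": -4.4, "dz": 10.6, "wx": 0, "wy": 0, "wz": 0},
  ],
  claw=0,
)

```text
time_s: 9.28
tcp_pos: [0.556, -0.0245, 0.1167]
tcp_rot: [[-0.082, 0.997, -0.002], [0.997, 0.082, -0.0], [0.0, -0.002, -1.0]]
force: [0.0, -0.4, 1.1]
finger_gap: -0.001
finger_force: 0.0
```

Call:
drive_tool(
  targets=[
    {"dx": 0, "dy": 0, "dz": 0, "wx": 0, "wy": 0, "wz": 0},
  ],
)

```text
time_s: 9.4
tcp_pos: [0.5572, -0.0252, 0.1186]
tcp_rot: [[-0.081, 0.997, 0.002], [0.997, 0.081, 0.0], [0.0, 0.002, -1.0]]
force: [0.9, 0.1, 0.3]
finger_gap: -0.0
finger_force: 0.0
```

```bash
python3 - <<'E'
from h import *
s=read_state();R=s['tcp_rot'];T=s['tcp_pos'];print(s['time_s'],T)
a=np.radians(4.78);Rh=np.array([[np.cos(a),-np.sin(a)],[np.sin(a),np.cos(a)]]);d=np.array([.60155,.07928])
for k in(2,3):
    p=d+Rh@[-.014,.010-.026*(k-1)-.083]; print(k,p,'tool cm',(R.T@(np.r_[p,T[2]]-T)*100).round(2),'hub mm',(Rh.T@(T[:2]-d)*1000+[0,83]).round(1))
E
```

```text
9.4 [ 0.5572421  -0.02523626  0.11861342]
2 [ 0.59584836 -0.0205423 ] tool cm [0.16 3.89 0.01] hub mm [-52.9 -17.5]
3 [ 0.59801494 -0.04645187] tool cm [-2.44  3.89  0.01] hub mm [-52.9 -17.5]
```

Call:
drive_tool(
  targets=[
    {"dx": 0.15, "dy": 0.5, "dz": 0.2, "wx": 0, "wy": 0, "wz": 0},
    {"dx": 0.15, "dy": 1, "dz": 0.2, "wx": 0, "wy": 0, "wz": 0},
    {"dx": 0.15, "dy": 1.5, "dz": 0.2, "wx": 0, "wy": 0, "wz": 0},
    {"dx": 0.15, "dy": 2, "dz": 0.2, "wx": 0, "wy": 0, "wz": 0},
    {"dx": 0.15, "dy": 2, "dz": 0.2, "wx": 0, "wy": 0, "wz": 0},
  ],
)

```text
time_s: 10.02
tcp_pos: [0.5765, -0.0224, 0.1159]
tcp_rot: [[-0.081, 0.997, 0.0], [0.997, 0.081, -0.0], [-0.0, 0.0, -1.0]]
force: [0.1, -0.9, 0.4]
finger_gap: -0.002
finger_force: 0.0
```

Call:
drive_tool(
  targets=[
    {"dx": 0, "dy": 0.3, "dz": 0, "wx": 0, "wy": 0, "wz": 0},
    {"dx": 0, "dy": 0.5, "dz": 0, "wx": 0, "wy": 0, "wz": 0},
    {"dx": 0, "dy": 0.5, "dz": 0, "wx": 0, "wy": 0, "wz": 0},
  ],
)

```text
time_s: 10.4
tcp_pos: [0.581, -0.0221, 0.1159]
tcp_rot: [[-0.08, 0.997, -0.0], [0.997, 0.08, -0.0], [0.0, -0.0, -1.0]]
force: [-0.2, -0.3, 0.4]
finger_gap: -0.004
finger_force: 0.8
```

Call:
drive_tool(
  targets=[
    {"dx": 0, "dy": 0.2, "dz": 0, "wx": 0, "wy": 0, "wz": 0},
    {"dx": 0, "dy": 0.4, "dz": 0, "wx": 0, "wy": 0, "wz": 0},
    {"dx": 0, "dy": 0.4, "dz": 0, "wx": 0, "wy": 0, "wz": 0},
  ],
)

```text
time_s: 10.78
tcp_pos: [0.5859, -0.0216, 0.1163]
tcp_rot: [[-0.081, 0.997, 0.002], [0.997, 0.081, -0.0], [-0.0, 0.002, -1.0]]
force: [-0.0, 0.5, 2.5]
finger_gap: -0.001
finger_force: 1.5
```

```bash
python3 - <<'E'
from h import *
im=capture("side"); c=calibration("side"); cv2.imwrite("pics/s1.png",im)
u,v=proj(c,[.597,-.02,.045])[0].round().astype(int); print(u,v)
cv2.imwrite("pics/s1c.png",cv2.resize(im[v-50:v+55,u-70:u+70],None,fx=5.5,fy=5.5,interpolation=cv2.INTER_CUBIC))
E
```

```text
328 221
```

View pics/s1c.png

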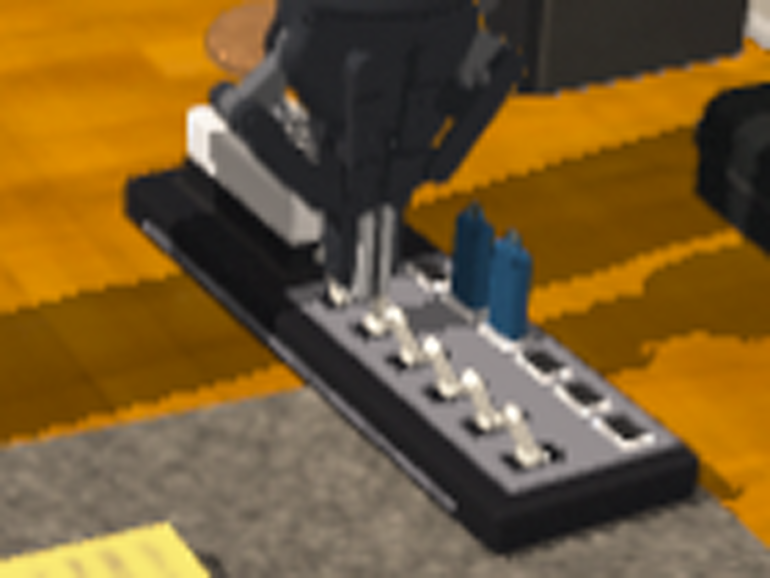

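The closed fingers stand at toggle 2 (base (375,325)), whose lever is hidden behind them. Toggles 3–6 still lean forward. I'll keep pushing to the stop.

Call:
drive_tool(
  targets=[
    {"dx": 0, "dy": 0.2, "dz": 0, "wx": 0, "wy": 0, "wz": 0},
    {"dx": 0, "dy": 0.4, "dz": 0, "wx": 0, "wy": 0, "wz": 0},
    {"dx": 0, "dy": 0.4, "dz": 0, "wx": 0, "wy": 0, "wz": 0},
  ],
)

```text
time_s: 11.2
tcp_pos: [0.5895, -0.0214, 0.1162]
tcp_rot: [[-0.08, 0.997, 0.001], [0.997, 0.08, -0.0], [-0.0, 0.001, -1.0]]
force: [-0.6, 0.4, 4.1]
finger_gap: -0.004
finger_force: 2.6
```

Call:
drive_tool(
  targets=[
    {"dx": 0, "dy": 0.2, "dz": 0, "wx": 0, "wy": 0, "wz": 0},
    {"dx": 0, "dy": 0.3, "dz": 0, "wx": 0, "wy": 0, "wz": 0},
    {"dx": 0, "dy": 0.3, "dz": 0, "wx": 0, "wy": 0, "wz": 0},
  ],
)

```text
time_s: 11.58
tcp_pos: [0.5923, -0.0211, 0.1159]
tcp_rot: [[-0.081, 0.997, 0.001], [0.997, 0.081, -0.0], [-0.0, 0.001, -1.0]]
force: [-0.1, -0.7, 3.4]
finger_gap: -0.0
finger_force: 2.1
```

Call:
drive_tool(
  targets=[
    {"dx": 0, "dy": 0, "dz": -1.5, "wx": 0, "wy": 0, "wz": 0},
    {"dx": 0, "dy": 0, "dz": -5, "wx": 0, "wy": 0, "wz": 0},
    {"dx": 1.5, "dy": 0.5, "dz": -9, "wx": 0, "wy": 0, "wz": 0},
    {"dx": 2, "dy": 0.7, "dz": -10.6, "wx": 0, "wy": 0, "wz": 0},
    {"dx": 2, "dy": 0.7, "dz": -10.6, "wx": 0, "wy": 0, "wz": 0},
    {"dx": 2, "dy": 0.7, "dz": -10.6, "wx": 0, "wy": 0, "wz": 0},
  ],
)

```text
time_s: 12.32
tcp_pos: [0.596, -0.0011, 0.2202]
tcp_rot: [[-0.08, 0.997, -0.003], [0.997, 0.08, -0.001], [-0.0, -0.003, -1.0]]
force: [0.4, -0.6, -0.1]
finger_gap: 0.003
finger_force: 0.0
```

```bash
cat > tog.py <<'E'
from h import *
def check(im,c,tag):
    a=np.radians(4.78);Rh=np.array([[np.cos(a),-np.sin(a)],[np.sin(a),np.cos(a)]]);d=np.array([.60155,.07928])
    hsv=cv2.cvtColor(im,cv2.COLOR_BGR2HSV)
    for k in range(1,7):
        y=.010-.026*(k-1)-.083; out=[]
        for q in (0,.15,.3,.45,.6,.75,.9):
            X=[np.r_[d+Rh@[-.014+r*np.sin(q-.45),y],.024+r*np.cos(q-.45)] for r in(.014,.018,.022,.025)]
            out.append(int(np.mean([cv2.cvtColor(im,cv2.COLOR_BGR2GRAY)[int(round(v)),int(round(u))] for u,v in proj(c,X)])))
        print(tag,k,out)
E
python3 - <<'E'
from tog import *
import pickle
s=read_state();print(s['time_s'],s['tcp_pos'])
c=calibration("wrist"); im=capture("wrist"); cv2.imwrite("pics/w6.png",im); pickle.dump((s,c),open("w6.pkl","wb"))
_,c5=pickle.load(open("w5.pkl","rb"))
check(cv2.imread("pics/w5.png"),c5,'before'); check(im,c,'now')
E
```

```text
12.325 [ 0.59603204 -0.0010833   0.22019956]
before 1 [208, 170, 166, 183, 160, 136, 103]
before 2 [199, 170, 162, 180, 177, 143, 134]
before 3 [208, 171, 162, 179, 169, 160, 162]
before 4 [199, 171, 161, 159, 158, 159, 160]
before 5 [200, 168, 160, 159, 160, 160, 160]
before 6 [193, 165, 97, 98, 98, 113, 110]
now 1 [208, 172, 167, 185, 176, 124, 100]
now 2 [123, 168, 182, 176, 230, 206, 144]
now 3 [146, 135, 132, 93, 130, 131, 115]
now 4 [104, 105, 72, 44, 54, 103, 104]
now 5 [39, 60, 46, 51, 48, 67, 48]
now 6 [40, 46, 47, 48, 45, 35, 37]
```

Toggle 2 is at about 0.65 rad, so the push works but needs to go farther. Toggle 1 is untouched.

Call:
drive_tool(
  targets=[
    {"dx": -1.9, "dy": -1.8, "dz": 2, "wx": 0, "wy": 0, "wz": 0},
    {"dx": -1.9, "dy": -1.8, "dz": 6, "wx": 0, "wy": 0, "wz": 0},
    {"dx": -1.9, "dy": -1.8, "dz": 9.5, "wx": 0, "wy": 0, "wz": 0},
    {"dx": -1.9, "dy": -1.8, "dz": 10.6, "wx": 0, "wy": 0, "wz": 0},
    {"dx": -1.9, "dy": -1.8, "dz": 10.6, "wx": 0, "wy": 0, "wz": 0},
    {"dx": -1.9, "dy": -1.3, "dz": 10.6, "wx": 0, "wy": 0, "wz": 0},
    {"dx": -1.9, "dy": -0.8, "dz": 10.6, "wx": 0, "wy": 0, "wz": 0},
    {"dx": -1.9, "dy": -0.4, "dz": 10.6, "wx": 0, "wy": 0, "wz": 0},
  ],
)

```text
time_s: 13.38
tcp_pos: [0.5957, -0.0199, 0.1168]
tcp_rot: [[-0.081, 0.997, 0.001], [0.997, 0.081, 0.0], [0.0, 0.001, -1.0]]
force: [-1.9, -0.4, 0.0]
finger_gap: 0.001
finger_force: 0.5
```

Call:
drive_tool(
  targets=[
    {"dx": 0, "dy": 0.15, "dz": 0, "wx": 0, "wy": 0, "wz": 0},
    {"dx": 0, "dy": 0.3, "dz": 0, "wx": 0, "wy": 0, "wz": 0},
    {"dx": 0, "dy": 0.3, "dz": 0, "wx": 0, "wy": 0, "wz": 0},
  ],
)

```text
time_s: 13.75
tcp_pos: [0.5974, -0.0198, 0.1161]
tcp_rot: [[-0.08, 0.997, -0.001], [0.997, 0.08, 0.0], [0.0, -0.001, -1.0]]
force: [-3.0, 0.1, 3.9]
finger_gap: -0.001
finger_force: 2.2
```

Call:
drive_tool(
  targets=[
    {"dx": 0, "dy": 0.15, "dz": 0, "wx": 0, "wy": 0, "wz": 0},
    {"dx": 0, "dy": 0.3, "dz": 0, "wx": 0, "wy": 0, "wz": 0},
    {"dx": 0, "dy": 0.3, "dz": 0, "wx": 0, "wy": 0, "wz": 0},
  ],
)

```text
time_s: 14.12
tcp_pos: [0.5983, -0.0198, 0.1158]
tcp_rot: [[-0.08, 0.997, -0.007], [0.997, 0.08, 0.001], [0.001, -0.007, -1.0]]
force: [-7.6, -0.0, 9.3]
finger_gap: 0.001
finger_force: 5.4
```

Toggle 2 is now against its stop at about 8 N. Next is toggle 3.

Call:
drive_tool(
  targets=[
    {"dx": 0, "dy": -1.5, "dz": 0, "wx": 0, "wy": 0, "wz": 0},
    {"dx": 0, "dy": -4.4, "dz": 0, "wx": 0, "wy": 0, "wz": 0},
    {"dx": -1.3, "dy": -4.4, "dz": 0, "wx": 0, "wy": 0, "wz": 0},
    {"dx": -2.6, "dy": -4.4, "dz": 0, "wx": 0, "wy": 0, "wz": 0},
    {"dx": -2.6, "dy": -4.4, "dz": 0, "wx": 0, "wy": 0, "wz": 0},
    {"dx": -2.6, "dy": -4.4, "dz": 0, "wx": 0, "wy": 0, "wz": 0},
  ],
)

```text
time_s: 14.88
tcp_pos: [0.5599, -0.0489, 0.116]
tcp_rot: [[-0.08, 0.997, 0.001], [0.997, 0.08, 0.0], [-0.0, 0.001, -1.0]]
force: [0.5, 0.5, -0.4]
finger_gap: 0.004
finger_force: 0.0
```

Call:
drive_tool(
  targets=[
    {"dx": 0, "dy": 0.8, "dz": 0, "wx": 0, "wy": 0, "wz": 0},
    {"dx": 0, "dy": 1.5, "dz": 0, "wx": 0, "wy": 0, "wz": 0},
    {"dx": 0, "dy": 2, "dz": 0, "wx": 0, "wy": 0, "wz": 0},
    {"dx": 0, "dy": 2.5, "dz": 0, "wx": 0, "wy": 0, "wz": 0},
    {"dx": 0, "dy": 3, "dz": 0, "wx": 0, "wy": 0, "wz": 0},
    {"dx": 0, "dy": 3.5, "dz": 0, "wx": 0, "wy": 0, "wz": 0},
    {"dx": 0, "dy": 3.8, "dz": 0, "wx": 0, "wy": 0, "wz": 0},
    {"dx": 0, "dy": 3.8, "dz": 0, "wx": 0, "wy": 0, "wz": 0},
  ],
)

```text
time_s: 15.88
tcp_pos: [0.5973, -0.0458, 0.1156]
tcp_rot: [[-0.081, 0.997, 0.0], [0.997, 0.081, -0.0], [-0.0, 0.0, -1.0]]
force: [-0.3, -0.4, -0.2]
finger_gap: -0.0
finger_force: 0.0
```

Call:
drive_tool(
  targets=[
    {"dx": 0, "dy": 0.2, "dz": 0, "wx": 0, "wy": 0, "wz": 0},
    {"dx": 0, "dy": 0.4, "dz": 0, "wx": 0, "wy": 0, "wz": 0},
    {"dx": 0, "dy": 0.4, "dz": 0, "wx": 0, "wy": 0, "wz": 0},
  ],
)

```text
time_s: 16.25
tcp_pos: [0.5994, -0.0457, 0.1152]
tcp_rot: [[-0.08, 0.997, -0.004], [0.997, 0.08, 0.0], [0.0, -0.004, -1.0]]
force: [-3.8, 0.1, 1.2]
finger_gap: -0.0
finger_force: 2.1
```

Call:
drive_tool(
  targets=[
    {"dx": 0, "dy": 0.1, "dz": 0, "wx": 0, "wy": 0, "wz": 0},
    {"dx": 0, "dy": 0.2, "dz": 0, "wx": 0, "wy": 0, "wz": 0},
    {"dx": 0, "dy": 0.2, "dz": 0, "wx": 0, "wy": 0, "wz": 0},
  ],
)

```text
time_s: 16.62
tcp_pos: [0.5999, -0.0457, 0.115]
tcp_rot: [[-0.08, 0.997, -0.008], [0.997, 0.08, 0.0], [0.001, -0.008, -1.0]]
force: [-8.4, -0.5, 3.6]
finger_gap: -0.004
finger_force: 4.1
```

Call:
drive_tool(
  targets=[
    {"dx": 0, "dy": -1.5, "dz": 0, "wx": 0, "wy": 0, "wz": 0},
    {"dx": 0, "dy": -1.5, "dz": -4, "wx": 0, "wy": 0, "wz": 0},
    {"dx": 0, "dy": -1, "dz": -9, "wx": 0, "wy": 0, "wz": 0},
    {"dx": 3, "dy": 0, "dz": -10.7, "wx": 0, "wy": 0, "wz": 0},
    {"dx": 4.6, "dy": 0, "dz": -10.7, "wx": 0, "wy": 0, "wz": 0},
  ],
)

```text
time_s: 17.25
tcp_pos: [0.6018, 0.0028, 0.2256]
tcp_rot: [[-0.083, 0.997, 0.008], [0.997, 0.083, 0.002], [0.001, 0.008, -1.0]]
force: [0.2, 0.5, -0.6]
finger_gap: 0.003
finger_force: 0.0
```

Call:
drive_tool(
  targets=[
    {"dx": 0, "dy": 0, "dz": 0, "wx": 0, "wy": 0, "wz": 0},
    {"dx": 0, "dy": 0, "dz": 0, "wx": 0, "wy": 0, "wz": 0},
    {"dx": 0, "dy": 0, "dz": 0, "wx": 0, "wy": 0, "wz": 0},
    {"dx": 0, "dy": 0, "dz": 0, "wx": 0, "wy": 0, "wz": 0},
  ],
  claw=7,
)

```text
time_s: 17.75
tcp_pos: [0.5989, -0.0007, 0.2223]
tcp_rot: [[-0.079, 0.997, -0.001], [0.997, 0.079, -0.001], [-0.001, -0.001, -1.0]]
force: [-0.4, -0.1, -0.3]
finger_gap: 0.814
finger_force: 0.0
```

```bash
python3 - <<'E'
from tog import *
s=read_state();print(s['time_s'],s['tcp_pos'])
c=calibration("wrist"); im=capture("wrist"); cv2.imwrite("pics/w7.png",im); check(im,c,'now')
E
```

```text
17.75 [ 0.59892251 -0.00065365  0.2222869 ]
now 1 [209, 171, 168, 174, 181, 146, 91]
now 2 [137, 178, 182, 179, 187, 234, 240]
now 3 [135, 160, 166, 173, 182, 235, 223]
now 4 [204, 171, 161, 158, 159, 160, 160]
now 5 [200, 168, 160, 160, 159, 158, 159]
now 6 [193, 167, 100, 100, 100, 111, 109]
```

View pics/w7.png

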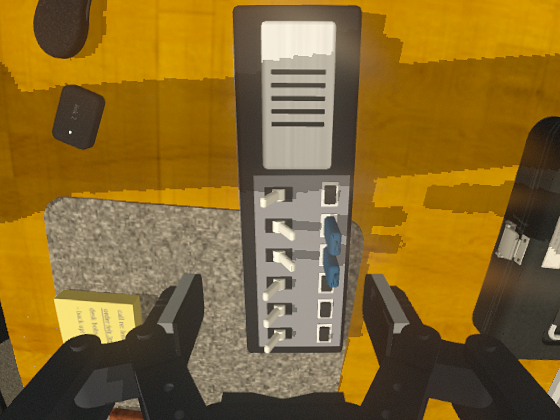

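The last picture shows levers 2 and 3 leaning back towards the sticks, tips at (290,236) and (290,267). Levers 1, 4, 5 and 6 are still forward. The drive is square on the dock and the bystanders are in place, so I'm handing in.

```bash
python3 -c "
from plant import job_done; print(job_done())"
```

```text
the job is handed in; nothing more can be done
None
```

I handed the job in at about 18 s: the drive is seated flush on the dock, toggles 2 and 3 (the ports with sticks) are fully on, and the rest is undisturbed; the hand-in returned no verdict.

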